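Turn the day board to painting

ROBOT

A 6-joint arm with a two-finger parallel gripper is mounted at the origin on the work surface. World frame = base frame: x ahead of the robot, y to its left, z up, the work surface at z = 0. Lengths are in mm, angles in degrees, forces in N, time in s.
With the tool pointing down it reaches from about 300 to 850 mm from the base axis. Payload 4.2 kg.
Tool frame: the origin (TCP) lies midway between the tips of the shut fingers; the grasp point (between the pads) lies env.hold_point_z behind it (env.hold_point_z is the distance from the TCP to the grasp point, in mm); z points along the fingers, y is the line along which they close (so a half turn about z gives the same grasp; the last joint's range is limited). The gripper opens to 91 mm and grips with 3 to 60 N. Pads are 32 mm wide; open, the fingers measure 118 mm over their backs; the gripper's body (76 mm by 178 mm) begins 60 mm behind the grasp point.
Start: joints at [76.031, 18.312, 89.639, -0, 72.044, -1.146], TCP at [127.614, 560.676, 213.976] pointing down, gripper open.
Joint ranges: [-177.97, 177.97], [-48.28, 115.42], [12.27, 149.76], [-77.06, 257.06], [2.81, 150.46], [-146.56, 146.56]. Speed limits (degrees/s): [147.25, 147.25, 180, 180, 180, 180].

INTERFACE

Orientations are given as [roll, pitch, yaw] about the fixed x, y, z axes, in that order (R = Rz(yaw) Ry(pitch) Rx(roll)).
In Python, from workcell import env, viewer, spotter gives the robot as it stands.
- The arm moves only by the tool apply_moves, never from a script. Its arguments are lists of equal length, an entry for each row: "delta_pos": the shift along the world's x, y, z normalised to -1 to 1, where 1 is 120 mm, a list of three; "rot": the turn, a rotation vector about the world's x, y, z normalised to -1 to 1, where 1 is 1.5 rad, a list of three; "hand": the opening, from 0 (shut) to 1 (fully open). A call has 1 to 10 rows; each row is the pose to reach, as a shift and turn from the pose commanded when the call began; what a row does not reach only later rows make up. A row lasts 1/12 s, in which the tool goes at most 41.7 mm and 7.16 degrees, less where a joint would pass 70% of its speed; a pose out of reach is approached as far as the arm can. A call with a number of a shift or a turn outside -1 to 1 is refused whole. A call with a gripper value outside its range is refused whole. The fingers move at their own pace and stop on an object; "newtons" is the grip in N (left out, the last holds). Time passes only in rows, so rows that repeat a pose let the fingers close. It gives the time, the measured TCP pose, the force, the opening and the grip force at its end, in the units of the state.
- env.state(): the state, without advancing time (a new reading comes with each control period).
- viewer.grab_frame(name): name is "side" or "top"; returns a dict with "pixels" (420x560x3 uint8, red, green, blue), "camera_matrix" (3x3 intrinsics, pixels), "R" (3x3) and "t" (3): a world point X has camera coordinates R X + t. Camera axes: x right, y down, z forward; pixel columns grow to the right and rows downward; lengths in mm; the calibration is good to about 2 mm. A picture is of the moment at which its call begins. There is no depth.
- env.job_done(): hands the job in; it is judged then, once.
Trained networks look in a picture, given as the dict that the camera call returned (one of the last four; its "shot" number tells which), for a name from the list of things; names that differ only in an ending like _2 or _b are one class to them, and where a whole thing is asked for, a point or a joint stands for the part that bears it (a point fixed in the world has none). Each returns a list of dicts, best first, with "score" (0 to 1); they miss things now and then, are a little off and sometimes report something else, mostly with a low value. They report only what shows in the picture. A call takes as long as a camera call. They do not tell look-alikes from the thing itself.
- spotter.trace(picture, query): "mask" (420x560 bool, what is visible of it) and "box" ([centre column, centre row, width, height] in pixels, round what is visible of it).
- spotter.landmark_of(picture, query): "position" ([column, row] in pixels: a listed point, or the origin of a listed thing).
The state is a dict: "time_s": time; "qpos": joint angles; "qvel": joint speeds; "effort": joint torques, N m; "ee_pos": TCP position; "ee_rot": TCP orientation; "force": force on the tool from outside, world axes, zero at the start; "torque": the same for the moment, N m; "gripper_width": finger opening in mm; "gripper_force": force on a finger pad.
Only numpy, scipy, OpenCV 4.12 (cv2) and the standard library are available. Lean on these libraries where they do the work, as an engineer would, in place of code of your own. Each camera call takes 0.05 s, during which the arm holds its last target. There are 200 camera calls.

TASK

It is painting time: with a fingertip, gently push the wooden arrow on the round day board round until it points at the middle of the token with the paintbrush, and leave it there. Someone left a paint pot on the board in the arrow's way, so go round the way that is clear. Do not pinch the arrow or pick anything up, and leave the tokens, the pot and the small flat counter where they are.

Things in the scene. Friction and masses are not known exactly. Their poses are not given: they have to be found in the camera images.
- board: round plywood day board, 450 mm across, 18 mm thick, fixed flat on the 3 mm cutting mat. Origin at the centre of its underside, on the arrow's pivot axis; its top is 18 mm higher. Five tokens lie near its edge, centred about 180 mm from the pivot at 60 degree spacing; the sixth place, on the board's own -x side, is empty
- arrow (a joint): angle of the arrow about the upright pivot, in rad, growing anticlockwise seen from above; 0 when the arrow points along the board's own -x (the empty place). It has no stops and can turn all the way round. Stiff hinge: stays where it is left; about 2 N at 65 mm from the pivot turns it slowly
- arrow_base (a point): frame of the dark-wood arrow. Point on the pivot axis at the board's top surface; x along the arrow to its point, z up. Bar 14 mm wide, z 20 to 44 mm, x -35 (blunt tail) to 100 mm; head 42 mm wide at x = 82 mm, narrowing to the point at x = 125 mm. Hub 40 mm across, z 22 to 48 mm, brass cap to 54 mm. Push it from the side, 25 to 75 mm from the pivot
- arrow_tip (a point): the arrow's point, 125 mm from the pivot and 32 mm above the board's top; same axes as the arrow (x ahead along the arrow)
- arrow_pivot (a point): point on the pivot axis, 32 mm above the board's top
- token_brush: token: loose light-wood disc 64 mm across, 12 mm thick, lying on the board, with a dark-wood motif on top: a paintbrush (thin handle, wide head; 43 mm long, 8 mm high). The one to point at; origin at the centre of the disc's underside
- token_mug: token: loose light-wood disc 64 mm across, 12 mm thick, lying on the board, with a dark-wood motif on top: a mug with a side handle, 16 mm high; origin at the centre of the disc's underside
- token_ball: token: loose light-wood disc 64 mm across, 12 mm thick, lying on the board, with a dark-wood motif on top: a ball, 23 mm high; origin at the centre of the disc's underside
- token_die: token: loose light-wood disc 64 mm across, 12 mm thick, lying on the board, with a dark-wood motif on top: a gaming die with five pips, 18 mm high; origin at the centre of the disc's underside
- token_house: token: loose light-wood disc 64 mm across, 12 mm thick, lying on the board, with a dark-wood motif on top: a flat house with pitched roof, 8 mm high; origin at the centre of the disc's underside
- paint_pot: loose white paint pot, upright, 36 mm across, 40 mm high, left on the board about 100 mm from the pivot, halfway between two tokens (about 90 degrees to one side of the empty place): the arrow cannot pass it. Origin at the centre of its underside
- counter: loose flat black plastic game counter, 24 mm across, 6 mm thick, lying on the board about 100 mm from the pivot across the pivot from the pot; the arrow passes 14 mm above it. Origin at the centre of its underside
Not all that is in view belongs to the job. What is shaped like the token_mug but blue or yellow is not meant.

How it is judged (in metres and radians):
At the end, for the whole second after the job is handed in: The arrow's line passes within 15 mm of the centre of the paintbrush token, ahead of its point, and the arrow is at rest; all five tokens, the pot and the counter are upright and within 12 mm of where they began (y of token_brush in the frame of arrow_tip between -0.015 and 0.015 m and x of token_brush in the frame of arrow_tip above 0.02 m and velocity of joint arrow between -0.05 and 0.05 rad/s and distance of each of token_brush, token_mug, token_ball, token_die, token_house, paint_pot, counter from where it was at the start of the episode below 0.012 m and angle between each of token_brush, token_mug, token_ball, token_die, token_house, paint_pot, counter's own z axis and vertical below 0.15 rad); the robot touches nothing.
It fails at once if a token, the paint pot or the counter is shifted more than 12 mm, tipped or lifted (distance of any of token_brush, token_mug, token_ball, token_die, token_house, paint_pot, counter from where it was at the start of the episode above 0.012 m or angle between any of token_brush, token_mug, token_ball, token_die, token_house, paint_pot, counter's own z axis and vertical above 0.3 rad).
It fails at once if the arrow is pinched, pressed down on or pushed hard (over 30 N) (contact force between the fingers and arrow above 30 N).
It also fails if it takes over 54 s, if anything falls off the work surface, if the arm or the gripper's body presses on something with over 40 N, if the wrist force passes 120 N, or if a joint passes its speed limit or range.

## Working session

There is one attempt and no reset: what is moved stays moved. The work goes in short steps, Python scripts to look and compute and a tool call to move; the robot and the scene stay as the last step left them, time stands still between calls to the robot, and variables do not carry over. Pictures are saved under pics/ and viewed, at most 10 in all, crops included, and the job is handed in when it is done.

Besides the shell and the picture viewer there is one more tool, called as name(argument=value, ...) on one line, values as JSON. apply_moves: Moves the arm, as the interface text tells. Its arguments: {"type":"object","properties":{"delta_pos":{"type":"array"},"rot":{"type":"array"},"hand":{"type":"array"},"newtons":{"type":"number"}},"required":["delta_pos","rot","hand"]}

```bash
mkdir -p pics; cat > h.py <<'E'
import numpy as np, cv2
from workcell import env, viewer, spotter
def onplane(p,uv,z):
    K,R,t=[np.array(p[k],float) for k in("camera_matrix","R","t")]
    d=R.T@np.linalg.solve(K,[uv[0],uv[1],1]); c=-R.T@t
    return c+d*(z-c[2])/d[2]
def proj(p,X):
    K,R,t=[np.array(p[k],float) for k in("camera_matrix","R","t")]
    q=K@(R@np.array(X,float)+t); return q[:2]/q[2]
def save(p,n): cv2.imwrite(n,np.array(p["pixels"])[:,:,::-1])
E
python3 - <<'E'
from h import *
H={'arrow_base':21,'arrow_tip':53,'arrow_pivot':53,'board':3,'paint_pot':21,'counter':21}
for c in("top","side"):
    p=viewer.grab_frame(c); save(p,f"pics/{c}0.png")
    for n in ['board','arrow_base','arrow_tip','arrow_pivot','token_brush','token_mug','token_ball','token_die','token_house','paint_pot','counter']:
        for r in spotter.landmark_of(p,n)[:3]:
            print(c,n,round(r['score'],2),np.round(r['position']),np.round(onplane(p,r['position'],H.get(n,21)),0))
s=env.state();print(s['time_s'],s['ee_pos'],s['ee_rot'],s['gripper_width'],env.hold_point_z)
E
```

```text
top board 0.86 [249. 188.] [571. -28.   3.]
top arrow_base 0.66 [247. 186.] [572. -24.  21.]
top arrow_tip 0.83 [212. 212.] [484.  58.  53.]
top arrow_tip 0.23 [292. 140.] [ 705. -139.   53.]
top arrow_pivot 0.92 [247. 179.] [582. -25.  53.]
top arrow_pivot 0.35 [313. 198.] [ 542. -206.   53.]
top token_brush 0.73 [265. 243.] [418. -88.  21.]
top token_brush 0.52 [272. 209.] [512. -99.  21.]
top token_mug 0.96 [419. 248.] [ 438. -502.   21.]
top token_mug 0.87 [416. 310.] [ 273. -493.   21.]
top token_mug 0.87 [380. 333.] [ 210. -401.   21.]
top token_ball 0.65 [228. 125.] [749.  47.  21.]
top token_die 0.69 [289. 140.] [ 718. -129.   21.]
top token_die 0.59 [312. 200.] [ 547. -206.   21.]
top token_house 0.64 [184. 172.] [598. 157.  21.]
top paint_pot 0.5 [222. 162.] [636.  54.  21.]
top counter 0.43 [272. 207.] [518. -99.  21.]
top counter 0.25 [244. 185.] [573. -17.  21.]
side board 0.59 [225. 238.] [577. -16.   3.]
side board 0.28 [239. 263.] [508.  22.   3.]
side arrow_base 0.64 [225. 229.] [583. -27.  21.]
side arrow_tip 0.77 [237. 265.] [484.  54.  53.]
side arrow_pivot 0.84 [224. 223.] [577. -20.  53.]
side token_brush 0.62 [299. 244.] [416. -86.  21.]
side token_mug 0.96 [422. 232.] [ 191. -278.   21.]
side token_mug 0.79 [427. 203.] [ 210. -378.   21.]
side token_mug 0.75 [363. 145.] [ 444. -499.   21.]
side token_ball 0.77 [151. 222.] [744.  52.  21.]
side token_die 0.82 [204. 182.] [ 728. -124.   21.]
side token_house 0.81 [161. 285.] [602. 165.  21.]
side paint_pot 0.64 [180. 244.] [642.  64.  21.]
side counter 0.61 [278. 191.] [ 549. -202.   21.]
side counter 0.45 [267. 219.] [ 518. -107.   21.]
1.2 [127.62963992 560.70721915 213.97485418] [ 1.79992558e+02 -1.19327995e-04  1.67175307e+02] 91.24616351430613 18.8
```

View pics/top0.png

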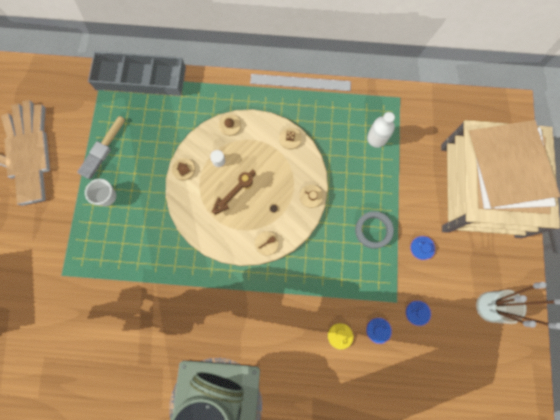

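View pics/side0.png

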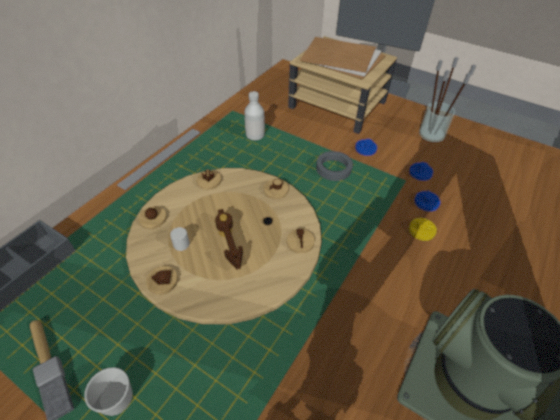

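```bash
python3 - <<'E'
from h import *
from scipy.optimize import least_squares
P=[viewer.grab_frame(c) for c in("top","side")]
def tri(n):
    o=[]
    for p in P:
        r=spotter.landmark_of(p,n); o.append((p,np.array(r[0]['position'])))
    f=lambda X:np.concatenate([proj(p,X)-u for p,u in o])
    s=least_squares(f,[580,-20,40]); print(n,s.x.round(1),'res',s.fun.round(1)); return s.x
for n in['arrow_pivot','arrow_tip','arrow_base','board','token_ball','token_die','token_house','token_brush','paint_pot']: tri(n)
# token centres from mask of side/top at disc top
im=np.array(P[1]["pixels"])[160:320,120:340]; im2=np.array(P[0]["pixels"])[100:270,155:340]
a=cv2.resize(im,(0,0),fx=2.6,fy=2.6,interpolation=3)[:,:,::-1]
cv2.imwrite("pics/a.png",a)
p=P[0];c=np.array([578,-24.])
b=cv2.resize(im2,(0,0),fx=3.4,fy=3.4,interpolation=3)[:,:,::-1]
cv2.imwrite("pics/b.png",b)
E
```

```text
arrow_pivot [582.1 -22.7  54.2] res [-0.1 -0.4  0.3  0.1]
arrow_tip [484.5  50.8  59.3] res [-0.5 -1.9  1.4  0.5]
arrow_base [581.5 -24.6  26.7] res [-0.3 -1.   0.8  0.3]
board [586.4 -23.1 -13.9] res [ 0.5  1.7 -1.4 -0.5]
token_ball [769.9  40.1 -10.2] res [-0.1 -0.2  0.2  0.1]
token_die [ 735.8 -136.7    2.8] res [-0.2 -0.6  0.5  0.2]
token_house [600.3 158.9  32.7] res [-0.9 -2.4  1.7  0.7]
token_brush [416.1 -87.8  20.1] res [-0.4 -2.3  1.9  0.7]
paint_pot [640.2  64.2  10.3] res [-0.9 -2.5  2.   0.7]
```

View pics/a.png

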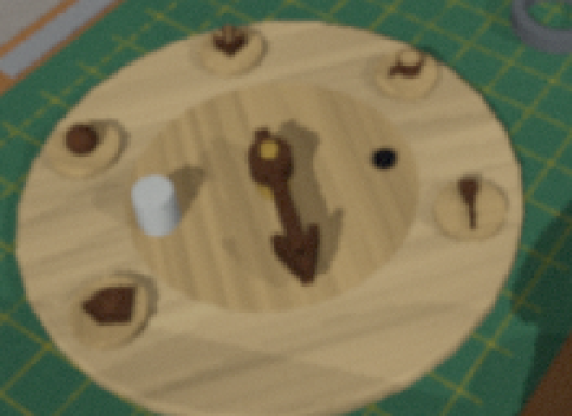

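View pics/b.png

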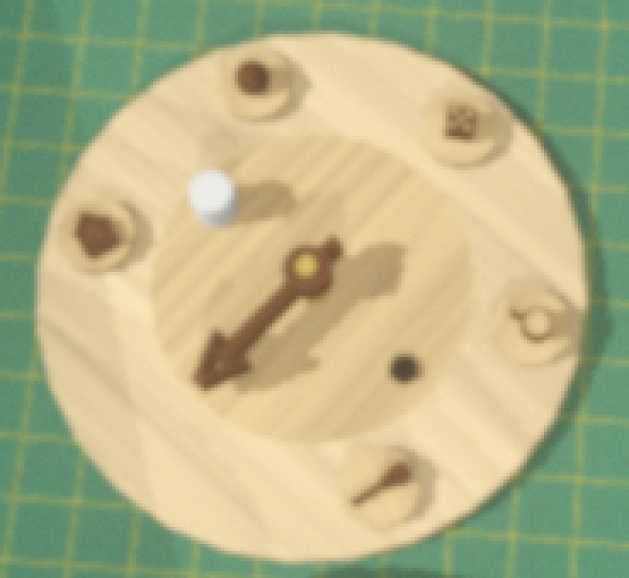

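The top crop shows the paintbrush token at about (268, 243) px: thin handle, wide head, to the lower right. The other tokens are the house at (184,170), ball (229,123), die (290,138) and mug (312,196). The arrow points at the empty place (lower left) and the white pot is at (218,160), so anticlockwise by about 60° is clear.

apply_moves(delta_pos=[[0.85,-1,0],[0.85,-1,0],[0.85,-1,0],[0.85,-1,0],[0.85,-1,0]], rot=[[0,0,-0.1],[0,0,-0.1],[0,0,-0.1],[0,0,-0.1],[0,0,-0.1]], hand=[[0],[0],[0],[0],[0]], newtons=10)

```text
invalid input at $.hand[0]: expected a number
```

apply_moves(delta_pos=[[0.85,-1,0],[0.85,-1,0],[0.85,-1,0],[0.85,-1,0],[0.85,-1,0]], rot=[[0,0,-0.1],[0,0,-0.1],[0,0,-0.1],[0,0,-0.1],[0,0,-0.1]], hand=[[0],[0],[0],[0],[0]])

```text
invalid input at $.hand[0]: expected a number
```

apply_moves(delta_pos=[[0.85,-1,0],[0.85,-1,0],[0.85,-1,0],[0.85,-1,0],[0.85,-1,0]], rot=[[0,0,-0.1],[0,0,-0.1],[0,0,-0.1],[0,0,-0.1],[0,0,-0.1]], hand=[[0],[0],[0],[0],[0]])

```text
invalid input at $.hand[0]: expected a number
```

apply_moves(delta_pos=[[0.85,-1,0],[0.85,-1,0],[0.85,-1,0],[0.85,-1,0],[0.85,-1,0],[0.85,-1,0]], rot=[[0,0,0],[0,0,0],[0,0,0],[0,0,0],[0,0,0],[0,0,0]], hand=[[0],[0],[0],[0],[0],[0]])

```text
invalid input at $.hand[0]: expected a number
```

apply_moves(delta_pos=[[0.85,-1,0],[0.85,-1,0],[0.85,-1,0],[0.85,-1,0],[0.85,-1,0]], rot=[[0,0,-0.1],[0,0,-0.1],[0,0,-0.1],[0,0,-0.1],[0,0,-0.1]], hand=[0,0,0,0,0], newtons=10)

```text
time_s: 2.62
ee_pos: [232.2, 436.5, 214.2]
ee_rot: [-179.9, 0.1, 158.3]
force: [-0.1, 0.1, -0.2]
gripper_width: 60.5
gripper_force: 0.0
```

apply_moves(delta_pos=[[0.85,-1,0],[0.85,-1,0],[0.85,-1,0],[0.85,-1,0],[0.85,-1,0]], rot=[[0,0,-0.1],[0,0,-0.1],[0,0,-0.1],[0,0,-0.1],[0,0,-0.1]], hand=[0,0,0,0,0])

```text
time_s: 3.03
ee_pos: [334.4, 317.4, 214.2]
ee_rot: [-180.0, 0.1, 149.7]
force: [-0.5, 1.1, -0.2]
gripper_width: 27.5
gripper_force: 0.0
```

apply_moves(delta_pos=[[0.85,-1,0],[0.85,-1,0],[0.85,-1,0],[0.85,-1,0],[0.85,-1,0]], rot=[[0,0,-0.1],[0,0,-0.1],[0,0,-0.1],[0,0,-0.1],[0,0,-0.1]], hand=[0,0,0,0,0])

```text
time_s: 3.45
ee_pos: [436.9, 198.0, 214.1]
ee_rot: [180.0, 0.2, 141.1]
force: [0.3, -0.3, -0.5]
gripper_width: 0.5
gripper_force: 0.0
```

apply_moves(delta_pos=[[0.85,-1,0],[0.85,-1,0],[0.85,-1,0],[0.85,-1,0],[0.85,-1,0],[0.85,-1,0]], rot=[[0,0,0],[0,0,0],[0,0,0],[0,0,0],[0,0,0],[0,0,0]], hand=[0,0,0,0,0,0])

```text
time_s: 3.95
ee_pos: [536.1, 81.0, 213.5]
ee_rot: [180.0, -0.1, 141.3]
force: [0.3, 0.4, 0.0]
gripper_width: 0.4
gripper_force: 0.0
```

apply_moves(delta_pos=[[0.285,-0.315,0],[0.285,-0.315,0],[0.285,-0.315,-0.3],[0.285,-0.315,-0.6],[0.285,-0.315,-0.7],[0.285,-0.315,-0.7]], rot=[[0,0,0],[0,0,0],[0,0,0],[0,0,0],[0,0,0],[0,0,0]], hand=[0,0,0,0,0,0])

```text
time_s: 4.45
ee_pos: [566.4, 44.7, 126.4]
ee_rot: [-179.7, -0.4, 141.5]
force: [-0.1, 0.2, -0.3]
gripper_width: 0.6
gripper_force: 0.0
```

apply_moves(delta_pos=[[0,0,-0.15],[0,0,-0.3],[0,0,-0.45],[0,0,-0.6],[0,0,-0.7],[0,0,-0.7],[0,0,-0.7]], rot=[[0,0,0],[0,0,0],[0,0,0],[0,0,0],[0,0,0],[0,0,0],[0,0,0]], hand=[0,0,0,0,0,0,0])

```text
time_s: 5.03
ee_pos: [570.2, 44.1, 46.9]
ee_rot: [179.9, 0.0, 141.5]
force: [-0.0, -0.5, 0.2]
gripper_width: 0.7
gripper_force: 0.0
```

```bash
python3 - <<'E'
from h import *
P=viewer.grab_frame("top"); S=viewer.grab_frame("side")
print(onplane(P,(267.6,243.2),33),onplane(S,(301.2,240),33), onplane(P,(155+305/3.4,100+265/3.4),75),onplane(S,(120+269/2.6,160+149/2.6),75),onplane(P,(155+197/3.4,100+388/3.4),53))
for p,n in((P,'P'),(S,'S')):
    for r in spotter.trace(p,'token_brush')[:2]: print(n,r['score'],r['box'],onplane(p,r['box'][:2],28))
r=np.hstack([np.array(P["pixels"])[100:270,155:340],np.array(S["pixels"])[150:320,120:340]])
cv2.imwrite("pics/c.png",cv2.resize(r,(0,0),fx=1.95,fy=1.95,interpolation=3)[:,:,::-1])
# sweep plan
c=np.array([580,-24.])
for a in range(141,211,6):
    u=np.array([np.cos(np.radians(a)),np.sin(np.radians(a))]);n=np.array([-u[1],u[0]])
    print(a,(c+50*u-21*n).round(1))
E
```

```text
[415.69913381 -95.16625673  33.        ] [412.80963986 -90.21529132  33.        ] [578.36218527 -21.71507575  75.        ] [576.26257437 -19.87591474  75.        ] [478.84307144  54.83445123  53.        ]
P 0.6 [265.6, 241.9, 24.6, 23.0] [419.49647731 -89.31079737  28.        ]
S 0.97 [300.8, 242.3, 30.1, 23.8] [411.92108066 -87.49524376  28.        ]
S 0.69 [224.4, 247.4, 196.6, 154.8] [547.85199634  19.70731695  28.        ]
141 [554.4  23.8]
147 [549.5  20.8]
153 [545.   17.4]
159 [540.8  13.5]
165 [537.1   9.2]
171 [533.9   4.6]
177 [ 5.312e+02 -4.000e-01]
183 [529.   -5.6]
189 [527.3 -11.1]
195 [526.3 -16.7]
201 [525.8 -22.3]
207 [525.9 -28. ]
```

View pics/c.png

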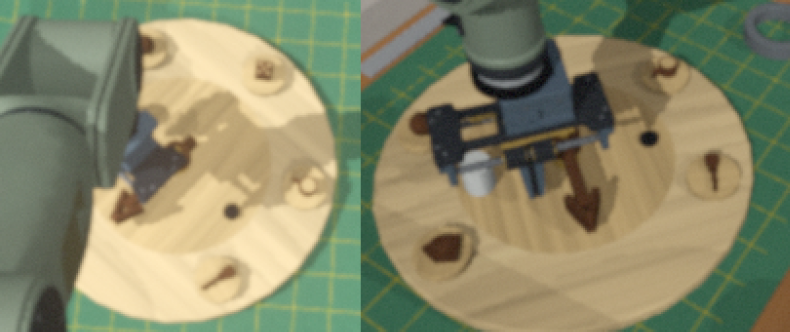

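The fingers sit between the pot and the arrow, clear of both; the brush token is at about (222,280) in the left half of the picture. Next I compute the sweep.

```bash
python3 - <<'E'
import numpy as np
c=np.array([579,-22.])
def q(a):
    u=np.array([np.cos(np.radians(a)),np.sin(np.radians(a))]);n=np.array([-u[1],u[0]])
    return c+50*u-20.5*n
for a0 in(141,161,181):
    print(a0,q(a0).round(1),[[*((q(a0+k)-q(a0))/120).round(3)] for k in range(2,21,2)])
print([round(np.radians(k)/1.5,3) for k in range(2,21,2)])
E
```

```text
141 [553.   25.4] [[np.float64(-0.014), np.float64(-0.008)], [np.float64(-0.027), np.float64(-0.016)], [np.float64(-0.04), np.float64(-0.025)], [np.float64(-0.053), np.float64(-0.034)], [np.float64(-0.065), np.float64(-0.044)], [np.float64(-0.077), np.float64(-0.054)], [np.float64(-0.089), np.float64(-0.064)], [np.float64(-0.1), np.float64(-0.075)], [np.float64(-0.111), np.float64(-0.086)], [np.float64(-0.122), np.float64(-0.098)]]
161 [538.4  13.7] [[np.float64(-0.01), np.float64(-0.012)], [np.float64(-0.02), np.float64(-0.024)], [np.float64(-0.029), np.float64(-0.037)], [np.float64(-0.038), np.float64(-0.05)], [np.float64(-0.046), np.float64(-0.063)], [np.float64(-0.054), np.float64(-0.077)], [np.float64(-0.062), np.float64(-0.091)], [np.float64(-0.069), np.float64(-0.105)], [np.float64(-0.075), np.float64(-0.119)], [np.float64(-0.081), np.float64(-0.134)]]
181 [528.6  -2.4] [[np.float64(-0.005), np.float64(-0.015)], [np.float64(-0.01), np.float64(-0.03)], [np.float64(-0.015), np.float64(-0.045)], [np.float64(-0.019), np.float64(-0.06)], [np.float64(-0.022), np.float64(-0.075)], [np.float64(-0.025), np.float64(-0.091)], [np.float64(-0.027), np.float64(-0.106)], [np.float64(-0.029), np.float64(-0.122)], [np.float64(-0.03), np.float64(-0.138)], [np.float64(-0.031), np.float64(-0.153)]]
[np.float64(0.023), np.float64(0.047), np.float64(0.07), np.float64(0.093), np.float64(0.116), np.float64(0.14), np.float64(0.163), np.float64(0.186), np.float64(0.209), np.float64(0.233)]
```

apply_moves(delta_pos=[[-0.04,-0.04,0],[-0.08,-0.085,0],[-0.1,-0.105,0],[-0.12,-0.125,0],[-0.14,-0.145,0],[-0.14,-0.145,0]], rot=[[0,0,0],[0,0,0],[0,0,0],[0,0,0],[0,0,0],[0,0,0]], hand=[0,0,0,0,0,0])

```text
time_s: 5.73
ee_pos: [552.3, 24.9, 46.0]
ee_rot: [-180.0, -0.0, 141.4]
force: [-0.2, 0.6, 0.5]
gripper_width: 0.6
gripper_force: 0.0
```

apply_moves(delta_pos=[[-0.014,-0.008,0],[-0.027,-0.016,0],[-0.04,-0.025,0],[-0.053,-0.034,0],[-0.065,-0.044,0],[-0.077,-0.054,0],[-0.089,-0.064,0],[-0.1,-0.075,0],[-0.111,-0.086,0],[-0.122,-0.098,0]], rot=[[0,0,0.023],[0,0,0.047],[0,0,0.07],[0,0,0.093],[0,0,0.116],[0,0,0.14],[0,0,0.163],[0,0,0.186],[0,0,0.209],[0,0,0.233]], hand=[0,0,0,0,0,0,0,0,0,0])

```text
time_s: 6.57
ee_pos: [539.1, 14.2, 46.1]
ee_rot: [179.9, 0.1, 161.5]
force: [1.6, 2.6, 0.2]
gripper_width: 0.8
gripper_force: 1.0
```

Contact force is about 3 N, so it is pushing gently. I go on.

apply_moves(delta_pos=[[-0.01,-0.012,0],[-0.02,-0.024,0],[-0.029,-0.037,0],[-0.038,-0.05,0],[-0.046,-0.063,0],[-0.054,-0.077,0],[-0.062,-0.091,0],[-0.069,-0.105,0],[-0.075,-0.119,0],[-0.081,-0.134,0]], rot=[[0,0,0.023],[0,0,0.047],[0,0,0.07],[0,0,0.093],[0,0,0.116],[0,0,0.14],[0,0,0.163],[0,0,0.186],[0,0,0.209],[0,0,0.233]], hand=[0,0,0,0,0,0,0,0,0,0])

```text
time_s: 7.4
ee_pos: [529.1, -1.9, 46.0]
ee_rot: [179.9, 0.1, -178.5]
force: [1.4, 2.0, -1.1]
gripper_width: 0.5
gripper_force: 1.0
```

apply_moves(delta_pos=[[-0.005,-0.015,0],[-0.01,-0.03,0],[-0.015,-0.045,0],[-0.019,-0.06,0],[-0.022,-0.075,0],[-0.025,-0.091,0],[-0.027,-0.106,0],[-0.029,-0.122,0],[-0.029,-0.122,0]], rot=[[0,0,0.023],[0,0,0.047],[0,0,0.07],[0,0,0.093],[0,0,0.116],[0,0,0.14],[0,0,0.163],[0,0,0.186],[0,0,0.186]], hand=[0,0,0,0,0,0,0,0,0])

```text
time_s: 8.15
ee_pos: [525.5, -16.9, 46.0]
ee_rot: [180.0, 0.0, -162.6]
force: [0.5, 1.7, 0.4]
gripper_width: 0.5
gripper_force: 0.5
```

```bash
cat > m.py <<'E'
from h import *
import sys
P=viewer.grab_frame("top"); S=viewer.grab_frame("side")
for p,n in((P,'P'),(S,'S')):
    d={}
    for k,z in(('arrow_pivot',53),('arrow_tip',53),('token_brush',21)):
        r=spotter.landmark_of(p,k)
        if r: d[k]=onplane(p,r[0]['position'],z)[:2]; print(n,k,round(r[0]['score'],2),np.round(r[0]['position'],1),d[k].round(1))
    if len(d)==3:
        f=lambda v:np.degrees(np.arctan2(v[1],v[0]))%360
        print('arrow',f(d['arrow_tip']-d['arrow_pivot']),'brush',f(d['token_brush']-d['arrow_pivot']))
a=np.array(P["pixels"])[100:270,155:340];b=np.array(S["pixels"])[150:320,120:340]
cv2.imwrite(sys.argv[1],cv2.resize(np.hstack([a,b]),(0,0),fx=1.95,fy=1.95,interpolation=3)[:,:,::-1])
E
python3 m.py pics/d.png
```

```text
P arrow_tip 0.76 [253.6 223.9] [461.  -54.9]
P token_brush 0.78 [265.3 243.2] [417.  -88.5]
S arrow_pivot 0.83 [225.8 222. ] [576.6 -25.5]
S arrow_tip 0.59 [272.9 234.4] [466.7 -54.9]
S token_brush 0.95 [300.8 243. ] [413.3 -90.6]
arrow 194.98949693069864 brush 201.71726522650388
```

View pics/d.png

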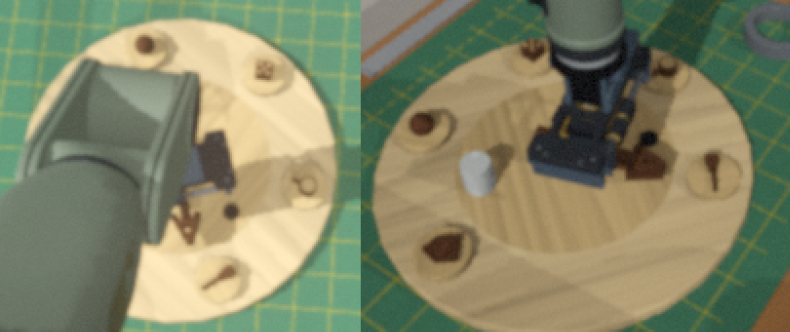

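apply_moves(delta_pos=[[0,-0.01,0],[-0.001,-0.02,0],[-0.002,-0.031,0],[-0.002,-0.031,0],[-0.002,-0.031,0]], rot=[[0,0,0.015],[0,0,0.03],[0,0,0.047],[0,0,0.047],[0,0,0.047]], hand=[0,0,0,0,0])

```text
time_s: 8.97
ee_pos: [524.9, -20.9, 46.0]
ee_rot: [-180.0, -0.0, -158.5]
force: [0.3, 1.2, 0.2]
gripper_width: 0.2
gripper_force: 0.4
```

apply_moves(delta_pos=[[-0.03,0.07,0],[-0.06,0.16,0],[-0.1,0.26,0],[-0.12,0.31,0.2],[-0.12,0.31,0.5],[-0.12,0.31,0.8],[-0.12,0.31,0.8],[-0.12,0.31,0.8]], rot=[[0,0,0],[0,0,0],[0,0,0],[0,0,0],[0,0,0],[0,0,0],[0,0,0],[0,0,0]], hand=[0,0,0,0,0,0,0,0])

```text
time_s: 9.63
ee_pos: [511.3, 17.6, 143.9]
ee_rot: [-179.9, 0.2, -158.5]
force: [-0.4, 0.2, -0.2]
gripper_width: 0.9
gripper_force: 0.0
```

apply_moves(delta_pos=[[-0.3,0.3,0.1],[-0.5,0.6,0.2],[-0.7,1,0.3],[-0.7,1,0.3],[-0.7,1,0.3]], rot=[[0,0,0],[0,0,0],[0,0,0],[0,0,0],[0,0,0]], hand=[0,0,0,0,0])

```text
time_s: 10.05
ee_pos: [423.3, 139.8, 177.6]
ee_rot: [179.9, -0.1, -158.3]
force: [-0.3, -0.7, -0.0]
gripper_width: 0.4
gripper_force: 0.0
```

apply_moves(delta_pos=[[-0.3,0.3,0.1],[-0.5,0.6,0.2],[-0.7,1,0.3],[-0.7,1,0.3],[-0.7,1,0.3]], rot=[[0,0,0],[0,0,0],[0,0,0],[0,0,0],[0,0,0]], hand=[0,0,0,0,0])

```text
time_s: 10.47
ee_pos: [340.6, 259.6, 213.7]
ee_rot: [179.9, -0.0, -158.3]
force: [0.8, -0.7, -0.0]
gripper_width: 0.2
gripper_force: 0.0
```

```bash
python3 m.py pics/e.png
```

```text
P arrow_pivot 0.75 [244.4 179.3] [581.3 -18.6]
P arrow_tip 0.93 [252.3 220.3] [470.3 -50.6]
S token_brush 0.84 [299.3 242.7] [416.6 -89.4]
```

View pics/e.png

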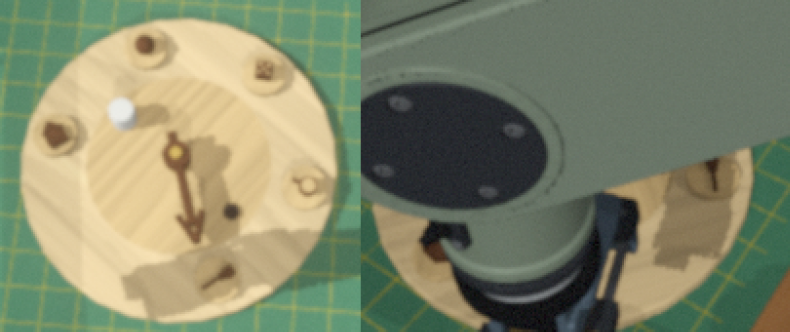

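apply_moves(delta_pos=[[-0.3,0.3,0],[-0.5,0.6,0],[-0.8,1,0],[-0.8,1,0],[-0.8,1,0],[-0.8,1,0]], rot=[[0,0,0],[0,0,0],[0,0,0],[0,0,0],[0,0,0],[0,0,0]], hand=[0,0,0,0,0,0])

```text
time_s: 11.37
ee_pos: [246.3, 376.7, 213.6]
ee_rot: [-180.0, -0.0, -158.4]
force: [-0.8, -1.0, -0.5]
gripper_width: 0.7
gripper_force: 0.0
```

apply_moves(delta_pos=[[-0.2,0.3,0],[-0.5,0.6,0],[-0.6,1,0],[-0.6,1,0],[-0.6,1,0],[-0.6,1,0]], rot=[[0,0,0],[0,0,0],[0,0,0],[0,0,0],[0,0,0],[0,0,0]], hand=[0,0,0,0,0,0])

```text
time_s: 11.87
ee_pos: [175.6, 495.6, 213.4]
ee_rot: [-179.9, -0.0, -158.6]
force: [0.4, -0.5, 0.4]
gripper_width: 0.5
gripper_force: 0.0
```

```bash
python3 m.py pics/f.png; python3 - <<'E'
from h import *
P=viewer.grab_frame("top"); S=viewer.grab_frame("side")
f=lambda v:np.degrees(np.arctan2(v[1],v[0]))%360
K={'token_house':300,'token_ball':240,'token_die':180,'token_mug':120,'token_brush':60}
for p,z in((P,28),(S,28)):
    for n in K:
        for r in spotter.trace(p,n)[:2]:
            X=onplane(p,r['box'][:2],z)[:2]
            if np.hypot(*(X-[579,-22]))<230: print(n,round(r['score'],2),np.round(r['box']),X.round(1),f(X-[579,-22]).round(1))
ims=[]
for p,x0,y0 in((P,200,160),(S,200,190)):
    ims.append(cv2.resize(np.array(p["pixels"])[y0:y0+110,x0:x0+120],(0,0),fx=3.3,fy=3.3,interpolation=3)[:,:,::-1])
cv2.imwrite("pics/g.png",np.hstack(ims))
E
```

```text
P arrow_pivot 0.57 [244.5 181.3] [575.7 -19.5]
P arrow_tip 0.76 [254.8 222.1] [466.  -57.6]
P token_brush 0.73 [262.6 242. ] [419.6 -80.9]
arrow 199.1855731716395 brush 201.500018769775
S arrow_pivot 0.64 [226.7 223.6] [571.9 -22.9]
S arrow_tip 0.83 [276.6 231.7] [464.1 -66. ]
S token_brush 0.63 [277.  231.1] [478.1 -89.7]
arrow 201.78387633889733 brush 215.4799037687209
token_house 0.61 [180. 171.  26.  21.] [598.3 163.8] 84.1
token_ball 0.95 [230. 125.  24.  22.] [747.   40.8] 20.5
token_die 0.6 [292. 136.  23.  22.] [ 726.8 -137.7] 322.0
token_brush 0.74 [266. 241.  25.  24.] [422.6 -90.4] 203.6
token_house 0.59 [162. 281.  29.  23.] [603.3 159.5] 82.4
token_ball 0.6 [151. 221.  28.  22.] [739.1  54.9] 25.6
token_die 0.89 [209. 181.  25.  18.] [ 714.2 -128.3] 321.8
token_mug 0.72 [276. 190.  22.  22.] [ 550.6 -196.4] 260.8
token_brush 0.57 [301. 243.  30.  27.] [410.5 -84.7] 200.4
```

View pics/g.png

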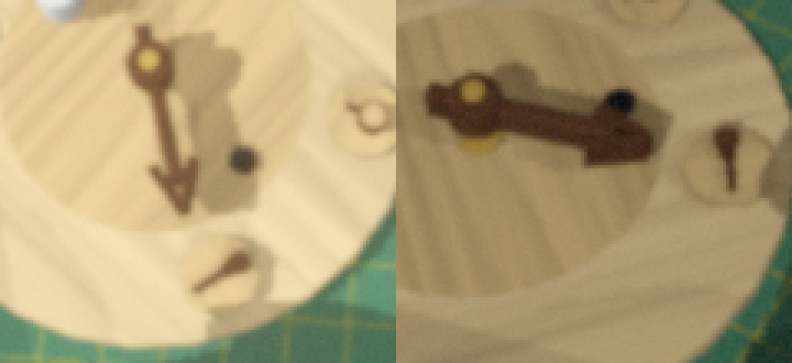

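```bash
python3 - <<'E'
from h import *
f=lambda v:np.degrees(np.arctan2(v[1],v[0]))%360
for c,ta,tp,ca,tk in(("top",(243.3,169.7),(255.8,224.2),(245.2,178.3),(267.3,243.3)),("side",(210.3,220.3),(277.6,234.8),(223.5,217.3),(301.2,240))):
    p=viewer.grab_frame(c)
    ta=onplane(p,ta,62)[:2];tp=onplane(p,tp,58)[:2];ca=onplane(p,ca,75)[:2];tk=onplane(p,tk,33)[:2]
    print(c,ta,tp,ca,tk,'tail-tip',f(tp-ta),'cap-tip',f(tp-ca),'tok',f(tk-ca))
    for a in(196,199,202,205):
        u=np.array([np.cos(np.radians(a)),np.sin(np.radians(a))]);X=[*(np.array([579,-22.])+125*u),58]
        Y=[*(np.array([579,-22.])-35*u),62]
        print(a,proj(p,X).round(1),proj(p,Y).round(1))
E
```

```text
top [605.19495249 -14.09927937] [459.66702002 -61.17217744] [577.47623815 -23.11637509] [415.37046936 -94.39507662] tail-tip 197.9244738636927 cap-tip 197.90196490691747 tok 203.7353276146789
196 [254.  224.4] [242.9 167. ]
199 [256.4 223.8] [242.3 167.2]
202 [258.8 223.1] [241.6 167.4]
205 [261.2 222.3] [241.  167.6]
side [603.44569575  -4.56756847] [455.25542689 -56.42813906] [576.20535606 -19.94134154] [412.80963986 -90.21529132] tail-tip 199.28797143954424 cap-tip 196.78691449899696 tok 203.27178620261884
196 [276.3 234.1] [209.4 216.4]
199 [277.  231.9] [209.1 217. ]
202 [277.7 229.7] [208.8 217.6]
205 [278.2 227.4] [208.6 218.2]
```

My pixel measurements put the arrow at about 198.5° and the token at about 203°. That is near the edge of the tolerance, so I go back for a 4° nudge along the same path.

apply_moves(delta_pos=[[0.6,-1,0],[0.6,-1,0],[0.6,-1,0],[0.6,-1,0],[0.6,-1,0]], rot=[[0,0,0],[0,0,0],[0,0,0],[0,0,0],[0,0,0]], hand=[0,0,0,0,0])

```text
time_s: 13.38
ee_pos: [247.6, 373.7, 214.2]
ee_rot: [-179.9, 0.0, -158.7]
force: [-0.3, 0.3, 0.2]
gripper_width: 0.2
gripper_force: 0.0
```

apply_moves(delta_pos=[[0.8,-1,0],[0.8,-1,0],[0.8,-1,0],[0.8,-1,0],[0.8,-1,0]], rot=[[0,0,0],[0,0,0],[0,0,0],[0,0,0],[0,0,0]], hand=[0,0,0,0,0])

```text
time_s: 13.8
ee_pos: [345.1, 254.3, 214.2]
ee_rot: [-179.9, 0.1, -158.8]
force: [0.7, 0.9, 0.4]
gripper_width: 0.4
gripper_force: 0.0
```

apply_moves(delta_pos=[[0.7,-1,-0.3],[0.7,-1,-0.3],[0.7,-1,-0.3],[0.7,-1,-0.3],[0.7,-1,-0.3]], rot=[[0,0,0],[0,0,0],[0,0,0],[0,0,0],[0,0,0]], hand=[0,0,0,0,0])

```text
time_s: 14.22
ee_pos: [428.3, 134.7, 176.7]
ee_rot: [-180.0, -0.1, -158.7]
force: [-0.1, 0.3, -0.3]
gripper_width: 0.5
gripper_force: 0.0
```

apply_moves(delta_pos=[[0.7,-1,-0.3],[0.7,-1,-0.3],[0.7,-1,-0.3],[0.7,-1,-0.3],[0.7,-1,-0.3],[0.7,-1,-0.3],[0.7,-1,-0.3]], rot=[[0,0,0],[0,0,0],[0,0,0],[0,0,0],[0,0,0],[0,0,0],[0,0,0]], hand=[0,0,0,0,0,0,0])

```text
time_s: 14.8
ee_pos: [510.2, 18.2, 142.0]
ee_rot: [179.9, -0.0, -158.5]
force: [0.7, 0.5, 0.5]
gripper_width: 0.4
gripper_force: 0.0
```

apply_moves(delta_pos=[[0,0,-0.2],[0,0,-0.4],[0,0,-0.6],[0,0,-0.8],[0,0,-0.8],[0,0,-0.8]], rot=[[0,0,0],[0,0,0],[0,0,0],[0,0,0],[0,0,0],[0,0,0]], hand=[0,0,0,0,0,0])

```text
time_s: 15.3
ee_pos: [509.6, 18.0, 45.9]
ee_rot: [179.9, -0.1, -158.4]
force: [0.8, -0.6, 0.5]
gripper_width: 0.6
gripper_force: 0.0
```

apply_moves(delta_pos=[[0.04,-0.1,0],[0.08,-0.2,0],[0.11,-0.28,0],[0.12,-0.305,0],[0.123,-0.315,0],[0.126,-0.325,0],[0.13,-0.337,0],[0.13,-0.337,0],[0.13,-0.337,0]], rot=[[0,0,0],[0,0,0],[0,0,0],[0,0,0],[0,0,0],[0,0,0],[0,0,0],[0,0,0],[0,0,0]], hand=[0,0,0,0,0,0,0,0,0])

```text
time_s: 16.05
ee_pos: [525.9, -24.1, 45.9]
ee_rot: [-180.0, -0.0, -158.5]
force: [-0.5, 0.7, 0.2]
gripper_width: 0.7
gripper_force: 0.1
```

apply_moves(delta_pos=[[-0.03,0.07,0],[-0.06,0.16,0],[-0.1,0.26,0],[-0.12,0.31,0.2],[-0.12,0.31,0.5],[-0.12,0.31,0.8],[-0.12,0.31,0.8],[-0.12,0.31,0.8]], rot=[[0,0,0],[0,0,0],[0,0,0],[0,0,0],[0,0,0],[0,0,0],[0,0,0],[0,0,0]], hand=[0,0,0,0,0,0,0,0])

```text
time_s: 16.72
ee_pos: [512.5, 14.4, 143.9]
ee_rot: [-179.9, 0.3, -158.5]
force: [-1.0, 0.8, -0.5]
gripper_width: 0.7
gripper_force: 0.0
```

apply_moves(delta_pos=[[-0.3,0.3,0.1],[-0.5,0.6,0.2],[-0.7,1,0.3],[-0.7,1,0.3],[-0.7,1,0.3]], rot=[[0,0,0],[0,0,0],[0,0,0],[0,0,0],[0,0,0]], hand=[0,0,0,0,0])

```text
time_s: 17.13
ee_pos: [424.5, 136.6, 177.6]
ee_rot: [179.9, -0.1, -158.3]
force: [0.2, -0.9, -0.2]
gripper_width: 0.5
gripper_force: 0.0
```

apply_moves(delta_pos=[[-0.3,0.3,0.1],[-0.5,0.6,0.2],[-0.7,1,0.3],[-0.7,1,0.3],[-0.7,1,0.3]], rot=[[0,0,0],[0,0,0],[0,0,0],[0,0,0],[0,0,0]], hand=[0,0,0,0,0])

```text
time_s: 17.55
ee_pos: [341.7, 256.4, 213.7]
ee_rot: [179.9, -0.0, -158.2]
force: [0.4, -0.5, 0.1]
gripper_width: 0.5
gripper_force: 0.0
```

apply_moves(delta_pos=[[-0.3,0.3,0],[-0.5,0.6,0],[-0.8,1,0],[-0.8,1,0],[-0.8,1,0],[-0.8,1,0]], rot=[[0,0,0],[0,0,0],[0,0,0],[0,0,0],[0,0,0],[0,0,0]], hand=[0,0,0,0,0,0])

```text
time_s: 18.05
ee_pos: [247.1, 372.8, 212.3]
ee_rot: [-179.8, -0.1, -158.4]
force: [0.8, -0.7, -0.2]
gripper_width: 0.4
gripper_force: 0.0
```

apply_moves(delta_pos=[[-0.2,0.3,0],[-0.5,0.6,0],[-0.6,1,0],[-0.6,1,0],[-0.6,1,0],[-0.6,1,0]], rot=[[0,0,0],[0,0,0],[0,0,0],[0,0,0],[0,0,0],[0,0,0]], hand=[0,0,0,0,0,0])

```text
time_s: 18.55
ee_pos: [176.8, 492.0, 212.7]
ee_rot: [-179.8, -0.1, -158.5]
force: [0.1, -0.7, 0.2]
gripper_width: 0.6
gripper_force: 0.0
```

```bash
python3 m.py pics/h.png; python3 - <<'E'
from h import *
P=viewer.grab_frame("top"); S=viewer.grab_frame("side")
ims=[]
for p,x0,y0 in((P,200,160),(S,200,190)):
    for n in('token_brush','paint_pot','counter'):
        r=spotter.landmark_of(p,n); print(n,[(round(q['score'],2),onplane(p,q['position'],21)[:2].round()) for q in r[:2]])
    ims.append(cv2.resize(np.array(p["pixels"])[y0:y0+110,x0:x0+120],(0,0),fx=3.3,fy=3.3,interpolation=3)[:,:,::-1])
cv2.imwrite("pics/i.png",np.hstack(ims))
E
```

```text
P arrow_pivot 0.58 [244.4 179. ] [582.1 -18.6]
P arrow_tip 0.58 [258.1 221.6] [468.1 -66.2]
P token_brush 0.91 [263.9 241.9] [420.2 -84.4]
arrow 202.65639528351238 brush 202.12399478613332
S arrow_pivot 0.86 [224.5 221.4] [580.2 -25.3]
S arrow_tip 0.96 [275.  229.1] [471.2 -70.3]
S token_brush 0.94 [299.1 242.3] [417.6 -90.1]
arrow 202.43555668499002 brush 201.7406656698178
token_brush [(0.67, array([419., -97.]))]
paint_pot [(0.56, array([636.,  55.]))]
counter []
token_brush [(0.73, array([420., -89.]))]
paint_pot [(0.72, array([648.,  67.]))]
counter [(0.5, array([ 513., -110.]))]
```

View pics/i.png

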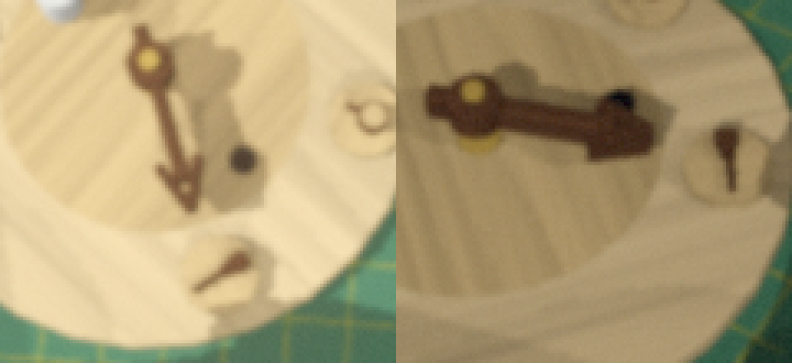

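The arrow now points at about 201–202.5°, and the brush token is at about 202–203°, inside the ±4.8° tolerance. The brush token and the counter sit at the same pixels as before the nudge, and the pot has not visibly moved. I hand it in.

```bash
python3 -c "
from workcell import env
print(env.job_done())"
```

```text
the job is handed in; nothing more can be done
None
```

I handed the job in: I pushed the arrow anticlockwise, the way clear of the pot, to about 201–202.5°; the paintbrush token is at about 202–203°, within the allowed ±4.8°. The tokens, pot and counter look undisturbed, but the hand-in returned no verdict.

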